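# Put the lens cleaner away and hold the lens up in tongs

### The arm

A 6-joint arm with a two-finger parallel gripper is mounted at the origin on a cart in front of the work surface, level with it; the furniture and walls round the work are solid. World frame = base frame: x ahead of the robot, y to its left, z up, the work surface at z = 0. Lengths are in mm, angles in degrees, forces in N, time in s.
With the tool pointing down it reaches from about 425 to 925 mm from the base axis. Payload 12.5 kg.
Tool frame: the origin (TCP) lies midway between the tips of the shut fingers; the grasp point (between the pads) lies 19 mm behind it (grasp_offset is the distance from the TCP to the grasp point, in mm); z points along the fingers, y is the line along which they close (so a half turn about z gives the same grasp; the last joint's range is limited). The gripper opens to 85 mm and grips with 20 to 120 N. Pads are 22 mm wide; open, the fingers measure 114 mm over their backs; the gripper's body (76 mm by 85 mm) begins 54 mm behind the grasp point. The pads swing forward as they close: fully open they stand 13 mm farther back than shut.
Start: joints at [68.549, 28.126, 89.318, -0, 62.55, -6.05], TCP at [165.966, 602.578, 231.327] pointing down, gripper open.
Joint ranges: [-177.58, 177.58], [-47.91, 125.51], [2.72, 160], [-65.01, 245.01], [3.68, 167.84], [-153.87, 153.87]. Speed limits (degrees/s): [127.2, 127.2, 159.86, 180, 180, 180].

### API

Orientations are given as [roll, pitch, yaw] about the fixed x, y, z axes, in that order (R = Rz(yaw) Ry(pitch) Rx(roll)).
In Python, from plant import get_obs, read_camera, finish_job, grasp_offset gives the robot as it stands.
- The arm moves only by the tool carry_out, never from a script. Its argument "targets" is a list of rows, each an object with "linear": the shift along the tool's x, y, z in m, a list of three; "twist": the turn about the tool's z in rad. In form: [{"linear": [tx, ty, tz], "twist": twist}, ...]. A call has 1 to 12 rows; each row shifts and turns the commanded pose from where the row before left it, along the tool's axes as they then stand; what a row does not reach is not made up. A row lasts 1/12 s, in which the tool goes at most 41.7 mm and 7.16 degrees, less where a joint would pass 70% of its speed; a pose out of reach is approached as far as the arm can. A call is refused whole if a number of a shift passes 0.0417 or a number of a turn 0.125, either way. A call with a gripper value outside its range is refused whole. "hand" is the finger opening in m, from 0 to 0.0854, set as the call begins (left out, the last holds). The fingers move at their own pace and stop on an object; "newtons" is the grip in N (left out, the last holds). Time passes only in rows, so rows that do not move let the fingers close. It gives the time, the measured TCP pose, the force, the opening and the grip force at its end, in the units of the state.
- get_obs(): the state, without advancing time (a new reading comes with each control period).
- read_camera(name): name is "side" or "top"; returns a dict with "frame" (400x640x3 uint8, blue, green, red), "fov_y" (degrees; the focal length in pixels is half the picture's height over the tangent of half this angle, whatever the lens; pixels are square), "cx", "cy" (the principal point, pixels), "pose" (4x4, takes a point from camera to world coordinates). Camera axes: x right, y up, looking along -z (the intrinsics and any distortion apply to the point x, -y, -z); pixel columns grow to the right and rows downward; lengths in mm; the calibration is good to about 2 mm. A picture is of the moment at which its call begins. There is no depth.
- finish_job(): hands the job in; it is judged then, once.
The state is a dict: "time": time; "q": joint angles; "dq": joint speeds; "joint_torque": joint torques, N m; "ee_pos": TCP position; "ee_rot": TCP orientation; "force": force on the tool from outside, world axes, zero at the start; "ft_torque": the same for the moment, N m; "opening": finger opening in mm; "gripper_force": force on a finger pad.
Only numpy, scipy, OpenCV 4.12 (cv2) and the standard library are available. Lean on these libraries where they do the work, as an engineer would, in place of code of your own. Each camera call takes 0.05 s, during which the arm holds its last target. There are 200 camera calls.

### The job

Finish cleaning this lens: first stand the lens-cleaner bottle upright in the empty cell of the wooden caddy and let go of it. Then take hold of the sprung tongs, close their tips on the rim of the small round lens on its stand, and lift it off without dropping it; the lens must never be touched by the gripper itself, only by the tongs. Finish while still holding the tongs closed on the lens, still and at least 10 cm above the top of its stand, and leave everything else on the desk where it is.

Things in the scene. Friction and masses are not known exactly. Their poses are not given: they have to be found in the camera images.
- cleaner_center (a point): Centre, half-way up, of the lens-cleaner bottle: amber glass with a black cap, 30 mm across, 80 mm tall, about 60 g, standing alone on the desk; z axis along the bottle, up. Its body is a plain 30 mm cylinder up to 45 mm above the foot and narrows above that to a 16 mm cap.
- caddy: Open wooden caddy, 50 x 142 x 32 mm high, fixed to the desk; origin at the centre of its underside, y along the row. Three cells in a row along y, each 42 x 42 mm inside; walls and dividers 4 mm, floor 4 mm above the desk. A like bottle and a glue stick (96 mm tall) stand in the middle and +y cells; the cell at the -y end is empty.
- free_cell (a point): Centre of the inner floor of the caddy's empty cell. Axes as the caddy's: x across the row, y along it toward the occupied cells; the next bottle or stick stands 46 mm away along +y.
- tongs_grip (a point): Point midway between the grip panels of the open tongs, 12 mm above the desk, fixed to the left arm; x along the tongs to the tips, z up. Black panels 56 mm long, 24 mm high, standing on the desk, are on the outside of the two arms: 56 mm wide across them open, 36 mm closed on the lens. Gripped from above across both panels. 80 g, balancing near here.
- tongs_jaw (a joint): Angle by which the tongs are closed: 0 open (where the spring keeps them), about 0.24 rad closed on the lens, 0.32 stop. Per 0.01 rad the mouth narrows 1.7 mm, the width over the panels 0.85 mm; each arm turns half of it. The spring presses back on each panel with about 3 N open, 5 N at 0.24, so half-squeezed tongs stay in the grip. Hinge 85 mm behind tongs_grip.
- tip_left (a point): Hollow of the left (+y) rubber tip, at its mid height, 85 mm ahead of tongs_grip. Each tip is a shallow V in plan, 29 mm long, 14 mm high, that takes the lens rim. The point midway between tip_left and tip_right is the centre of the mouth and must come to the lens centre.
- tip_right (a point): The same on the right (-y) tip, on the other arm. The two points are 73 mm apart with the tongs open and 33 mm when closed on the lens.
- lens_center (a point): Centre of the lens: a glass disc in a plain black ring, axis upright, 30 mm across, 10 mm thick, about 25 g. It lies loose on its stand, its underside 40 mm and its centre 45 mm above the desk.
- stand_top (a point): Centre of the top of the lens stand, 40 mm above the desk: a fixed dark metal stand with a foot 56 mm across and 8 mm high, a column 12 mm across and a rubber pad 18 mm across, which the lens overhangs all round.
Not all that is in view belongs to the job. Several things look just like the part that bears stand_top: the one meant starts farthest to the robot's left.

How it is judged (in metres and radians):
On the way, in this order (a step that is already met when the one before it is completed fails the run):
1. the cleaner bottle stands upright in the empty cell, let go (horizontal distance between cleaner_center and free_cell below 0.015 m and height (world z) of cleaner_center between 0.038 and 0.05 m and angle between cleaner_center's own z axis and vertical below 0.2 rad and contact force between the fingers and cleaner below 0.05 N and linear speed of cleaner below 0.03 m/s), for 0.2 s.
2. the tongs are gripped and lifted clear of the desk (height (world z) of tongs_grip above 0.025 m and contact force between the fingers and tongs above 0.5 N), for 0.2 s.
3. the tongs are closed on the lens (contact force between tongs and lens above 0.5 N and distance between tip_left and tip_right below 0.045 m), for 0.1 s.
At the end, for the whole second after the job is handed in: The cleaner bottle is upright (within 11 deg) on the floor of the empty cell; the gripper holds the tongs, whose tips both bear on the lens rim (over 0.5 N, lens within 9 mm of mid-tip height); the lens is 95 mm or more above the stand top, still (under 30 mm/s), touched only by the tongs (horizontal distance between cleaner_center and free_cell below 0.015 m and height (world z) of cleaner_center between 0.038 and 0.05 m and angle between cleaner_center's own z axis and vertical below 0.2 rad and z of lens_center in the frame of stand_top above 0.095 m and distance between lens_center and tip_left below 0.025 m and distance between lens_center and tip_right below 0.025 m and z of lens_center in the frame of tip_left between -0.009 and 0.009 m and contact force between tongs and lens above 0.5 N and contact force between the fingers and tongs above 1 N and contact force between the arm and lens below 0.05 N and linear speed of lens below 0.03 m/s); the arm keeps its last pose, push and grip.
It fails at once if the gripper or arm touches the lens (contact force between any of the arm, the fingers and lens above 0.3 N).
It fails at once if the lens falls below its stand (height (world z) of lens_center below 0.03 m).
It fails at once if something else on the desk is moved more than 3 cm (distance of any of spare_bottle, glue_stick, phone, usb_stick, eraser, tape_measure, mug_black, calculator, marker_orange from where it was at the start of the episode above 0.03 m).
It also fails if it takes over 54 s, if anything falls off the work surface, if the arm or the gripper's body presses on something with over 40 N, if the wrist force passes 120 N, or if a joint passes its speed limit or range.

## Working session

There is one attempt and no reset: what is moved stays moved. The work goes in short steps, Python scripts to look and compute and a tool call to move; the robot and the scene stay as the last step left them, time stands still between calls to the robot, and variables do not carry over. Pictures are saved under pics/ and viewed, at most 12 in all, crops included, and the job is handed in when it is done.

Besides the shell and the picture viewer there is one more tool, called as a command line: name --argument value ..., lists and objects as JSON in quotes. carry_out: Moves the arm, as the interface text tells. Its arguments: {"type":"object","properties":{"targets":{"type":"array"},"hand":{"type":"number"},"newtons":{"type":"number"}},"required":["targets"]}

```bash
mkdir -p pics; ls; python3 - <<'E'
from plant import *
import cv2
print(get_obs(), grasp_offset)
for n in("top","side"):
    c=read_camera(n); cv2.imwrite(f"pics/{n}0.png",c["frame"]); print(n,{k:v for k,v in c.items() if k!="frame"})
E
```

```text
pics
{'time': 0.0, 'q': array([ 6.85498459e+01,  2.81638326e+01,  8.93502060e+01, -8.87116782e-04,
        6.25484897e+01, -6.05074694e+00]), 'dq': array([-0.00538614, -0.06558795,  0.0523401 , -0.03104116,  0.10434596,
        0.0958575 ]), 'joint_torque': array([-6.90911329e-04, -6.18457747e+01, -2.61583722e+01, -4.70582097e-05,
        4.10828943e-03,  2.62086809e-05]), 'ee_pos': array([165.86904918, 602.35666028, 230.73066373]), 'ee_rot': array([-1.79937737e+02, -5.80867127e-03,  1.64600999e+02]), 'force': array([ 0.19635995,  0.33969061, -0.42180395]), 'ft_torque': array([-0.00926953,  0.01102971, -0.01440206]), 'gripper_force': 0.0, 'opening': 85.17157503061134} 18.700000000000003
top {'fov_y': 43.45105157085616, 'cx': 315.1598200181209, 'cy': 197.13204550472088, 'pose': array([[ 1.64164808e-02,  9.86338990e-01, -1.63908196e-01,
         2.81949697e+02],
       [-9.99477670e-01,  2.07520269e-02,  2.47737900e-02,
        -5.52290903e+01],
       [ 2.78367823e-02,  1.63415884e-01,  9.86164470e-01,
         1.47551945e+03],
       [ 0.00000000e+00,  0.00000000e+00,  0.00000000e+00,
         1.00000000e+00]])}
side {'fov_y': 56.21205975742008, 'cx': 319.1125534498276, 'cy': 199.46066593355005, 'pose': array([[-9.81402225e-01,  8.05884999e-02, -1.74227340e-01,
         3.40897309e+02],
       [-1.90966199e-01, -5.02225622e-01,  8.43386825e-01,
         8.34409401e+02],
       [-1.95341550e-02,  8.60973239e-01,  5.08275022e-01,
         6.17417415e+02],
       [ 0.00000000e+00,  0.00000000e+00,  0.00000000e+00,
         1.00000000e+00]])}
```

View pics/top0.png

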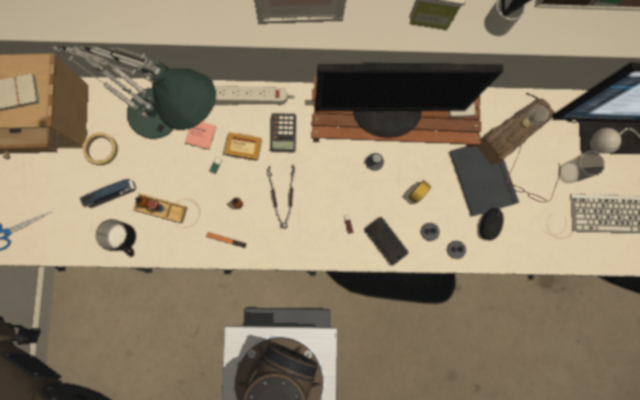

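View pics/side0.png

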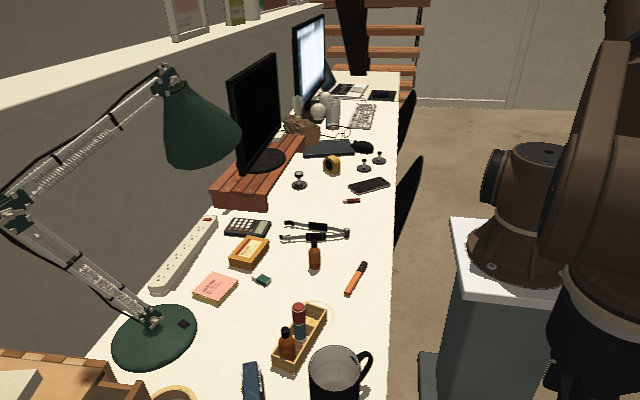

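The top view shows the caddy at (160,208), the bottle at (235,203), the tongs with hinge (283,225) and tips (270,168)/(292,168), and the leftmost stand with the lens at (375,161). The decoys are at (430,231) and (456,249). In the side view the bottle is at (315,255), the caddy at (300,335), the tongs at (315,232) and the lens stand at (299,180).

```bash
python3 - <<'E'
import cv2,numpy as np
t=cv2.imread("pics/top0.png"); s=cv2.imread("pics/side0.png")
a=cv2.resize(t[145:235,125:325],None,fx=4,fy=4,interpolation=cv2.INTER_CUBIC)
b=cv2.resize(t[145:180,355:395],None,fx=5,fy=5,interpolation=cv2.INTER_CUBIC)
o=np.zeros((560,800,3),np.uint8); o[:360]=a; o[370:545,:200]=b
cv2.imwrite("pics/c1.png",o)
cv2.imwrite("pics/c2.png",cv2.resize(s[165:375,225:375],None,fx=2.8,fy=2.8,interpolation=cv2.INTER_CUBIC))
E
```

```text
(no output)
```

View pics/c1.png

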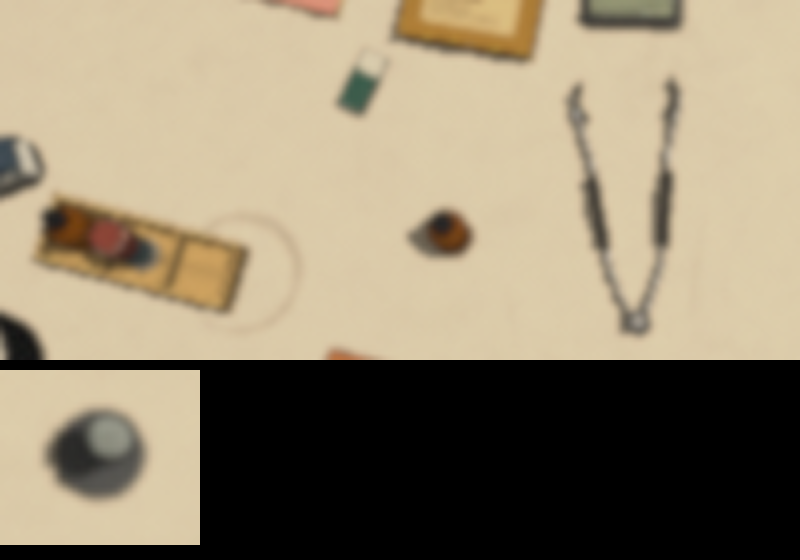

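View pics/c2.png

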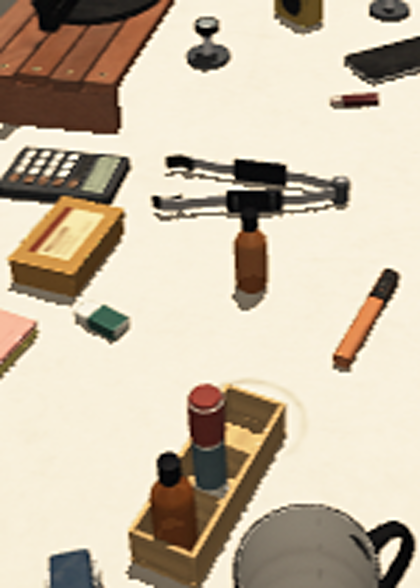

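The enlarged top view gives the caddy rim corners, with the empty cell at its right end; the bottle at about (236,203); tong panels at about (274,198) and (291,197); the hinge at (283.6,225.4); and the lens disc at about (377,158). The side crop shows the same parts: lens at c2 (207,27), bottle foot at c2 (250,292), panels at c2 (260,170) and (254,202).

```bash
cat > h.py <<'E'
import cv2,numpy as np
def cam(c,h=400):
    f=h/2/np.tan(np.radians(c["fov_y"]/2)); return f,c["cx"],c["cy"],np.array(c["pose"])
def ray(c,u,v):
    f,cx,cy,P=cam(c); d=P[:3,:3]@np.array([(u-cx)/f,-(v-cy)/f,-1]); return P[:3,3],d/np.linalg.norm(d)
def plane(c,u,v,z):
    o,d=ray(c,u,v); return o+d*(z-o[2])/d[2]
def tri(c1,p1,c2,p2):
    o1,d1=ray(c1,*p1);o2,d2=ray(c2,*p2)
    s=np.linalg.lstsq(np.c_[d1,-d2],o2-o1,rcond=None)[0]
    a,b=o1+s[0]*d1,o2+s[1]*d2; return (a+b)/2,np.linalg.norm(a-b)
def proj(c,p):
    f,cx,cy,P=cam(c); q=P[:3,:3].T@(np.array(p)-P[:3,3]); return np.array([cx+f*q[0]/-q[2],cy-f*q[1]/-q[2]])
E
python3 - <<'E'
from plant import *
from h import *
np.set_printoptions(precision=1,suppress=True)
T=read_camera("top");S=read_camera("side")
C1=lambda u,v:((u+.5)/4-.5+125,(v+.5)/4-.5+145)
C2=lambda u,v:((u+.5)/2.8-.5+225,(v+.5)/2.8-.5+165)
L=lambda u,v:((u+.5)/5-.5+355,(v-369.5)/5-.5+145)
for n,p in dict(TL=(53,192),TR=(247,247),BR=(228,313),BL=(35,262)).items(): print(n,plane(T,*C1(*p),32))
for n,p in dict(near=(132,536),nearR=(192,560),farR=(285,406),farL=(226,385)).items(): print('S',n,plane(S,*C2(*p),32))
for n,p,z in(("hinge",(635,322),12),("pl",(597,212),12),("pr",(663,210),12),("tl",(574,100),12),("tr",(672,98),12),("cap",(441,222),80),("body",(447,235),45)): print(n,plane(T,*C1(*p),z))
for n,p,z in(("pr",(260,172),12),("pl",(254,203),12),("hinge",(342,191),12),("cap",(250,213),80),("foot",(250,284),0)): print('S',n,plane(S,*C2(*p),z))
def mask(c,m,box):
    u0,v0,u1,v1=box; M=np.zeros(m.shape,np.uint8); M[v0:v1,u0:u1]=m[v0:v1,u0:u1]*255
    n,l,st,ce=cv2.connectedComponentsWithStats(M)
    return [(ce[i],st[i]) for i in range(1,n) if st[i][4]>8]
for nm,c,boxb,boxp,boxl in(("T",T,(225,193,248,215),(262,180,300,215),(360,148,395,175)),("S",S,(300,225,330,275),(275,210,355,245),(285,165,315,195))):
    h=cv2.cvtColor(c["frame"],cv2.COLOR_BGR2HSV).astype(int)
    br=(h[...,0]<20)&(h[...,1]>130)&(h[...,2]<200)
    dk=h[...,2]<(75 if nm=="T" else 45)
    print(nm,"bottle",mask(c,br,boxb)); print("dark",mask(c,dk,boxp)); print("lens", mask(c,h[...,2]<110,boxl))
print(tri(T,L(110,437),S,C2(207,25)),plane(T,*L(110,437),50),plane(S,*C2(207,25),46),plane(T,*L(103,454),0),plane(S,*C2(208,58),4))
E
```

```text
TL [524.3 421.5  32. ]
TR [487.  279.9  32. ]
BR [438.9 290.6  32. ]
BL [473.  430.5  32. ]
S near [519.7 422.6  32. ]
S nearR [477.2 432.6  32. ]
S farR [441.7 297.2  32. ]
S farL [488.9 284.5  32. ]
hinge [440.3  -0.4  12. ]
pl [521.2  29.8  12. ]
pr [523.7 -18.8  12. ]
tl [605.2  49.4  12. ]
tr [608.4 -23.4  12. ]
cap [500.7 134.7  80. ]
body [496.8 134.8  45. ]
S pr [524.4 -23.4  12. ]
S pl [519.9  29.4  12. ]
S hinge [438.3  -4.4  12. ]
S cap [500.3 134.4  80. ]
S foot [502.8 132.8   0. ]
T bottle [(array([237.4, 203.6]), array([233, 199,   9,   9,  45], dtype=int32))]
dark []
lens [(array([372.8, 162.7]), array([365, 154,  18,  16, 160], dtype=int32))]
S bottle [(array([314.1, 257.9]), array([309, 247,  11,  23, 230], dtype=int32))]
dark [(array([288.9, 222.5]), array([285, 221,   9,   5,  32], dtype=int32)), (array([317.5, 226.2]), array([309, 222,  18,   9, 127], dtype=int32)), (array([346.3, 234.2]), array([344, 231,   5,   7,  26], dtype=int32)), (array([315. , 237.2]), array([306, 233,  20,  12, 171], dtype=int32))]
lens [(array([298.6, 175.4]), array([295, 172,   8,   7,  27], dtype=int32)), (array([298.9, 185.2]), array([292, 181,  15,   9, 107], dtype=int32))]
(array([ 638.7, -269.5,   47.8]), np.float64(1.2979030911185845)) [ 638.8 -269.1   50. ] [ 638.9 -272.8   46. ] [ 640.6 -272.3    0. ] [ 638.1 -266.1    4. ]
```

Both views agree to 2–4 mm and match the given sizes:

| Thing | Position (mm) | Direction |
|---|---|---|
| Bottle | (500,134.5) | – |
| Free cell | (470,313) | row at 75.8° |
| Tongs grip | (523,5) | 5° |
| Lens | (639,-270,47) | – |

I'll turn to yaw 75.8° first.

carry_out --targets '[{"linear": [0,0,0],"twist": 0.125},{"linear": [0,0,0],"twist": 0.125},{"linear": [0,0,0],"twist": 0.125},{"linear": [0,0,0],"twist": 0.125},{"linear": [0,0,0],"twist": 0.125},{"linear": [0,0,0],"twist": 0.125},{"linear": [0,0,0],"twist": 0.125},{"linear": [0,0,0],"twist": 0.125},{"linear": [0,0,0],"twist": 0.125},{"linear": [0,0,0],"twist": 0.125},{"linear": [0,0,0],"twist": 0.125},{"linear": [0,0,0],"twist": 0.125}]' --hand 0.07 --newtons 30

```text
time: 1.2
ee_pos: [165.9, 602.5, 231.1]
ee_rot: [-180.0, 0.0, 78.3]
force: [0.3, 0.4, 0.4]
opening: 70.0
gripper_force: 0.0
```

```bash
cat > go.py <<'E'
# usage: go.py x y z yaw : shift in tool axes to the target from the measured pose
import sys,numpy as np
from plant import get_obs
o=get_obs(); p=o["ee_pos"]; yaw=o["ee_rot"][2]; t=list(map(float,sys.argv[1:]))
d=np.array(t[:3])-p; a=np.radians(yaw); c,s=np.cos(a),np.sin(a)
print("t %.2f pos"%o["time"],p.round(1),"rpy",o["ee_rot"].round(1),"open %.1f F %.1f"%(o["opening"],o["gripper_force"]),"force",o["force"].round(1))
print("tool shift m",(np.array([c*d[0]+s*d[1],s*d[0]-c*d[1],-d[2]])/1000).round(4),"twist",round(np.radians((yaw-t[3]+180)%360-180),3))
E
python3 go.py 500 134.5 130 75.8
```

```text
t 1.20 pos [165.9 602.5 231.1] rpy [-180.     0.    78.3] open 70.0 F 0.0 force [0.3 0.4 0.4]
tool shift m [-0.3905  0.422   0.1011] twist 0.044
```

carry_out --targets '[{"linear": [-0.027,0.029,0],"twist": 0},{"linear": [-0.027,0.029,0],"twist": 0},{"linear": [-0.027,0.029,0],"twist": 0},{"linear": [-0.027,0.029,0],"twist": 0},{"linear": [-0.027,0.029,0],"twist": 0},{"linear": [-0.027,0.029,0],"twist": 0},{"linear": [-0.027,0.029,0],"twist": 0},{"linear": [-0.027,0.029,0],"twist": 0},{"linear": [-0.027,0.029,0],"twist": 0},{"linear": [-0.027,0.029,0],"twist": 0},{"linear": [-0.027,0.029,0],"twist": 0},{"linear": [-0.027,0.029,0],"twist": 0}]'

```text
time: 2.2
ee_pos: [444.2, 214.7, 231.4]
ee_rot: [180.0, -0.0, 78.7]
force: [1.1, 0.8, -0.6]
opening: 70.0
gripper_force: 0.0
```

```bash
python3 go.py 500 134.5 120 75.8
```

```text
t 2.20 pos [444.2 214.7 231.4] rpy [180.   -0.   78.7] open 70.0 F 0.0 force [ 1.1  0.8 -0.6]
tool shift m [-0.0676  0.0705  0.1114] twist 0.05
```

carry_out --targets '[{"linear": [-0.017,0.018,0.025],"twist": 0.05},{"linear": [-0.017,0.018,0.025],"twist": 0},{"linear": [-0.017,0.018,0.025],"twist": 0},{"linear": [-0.017,0.018,0.025],"twist": 0},{"linear": [0,0,0],"twist": 0},{"linear": [0,0,0],"twist": 0},{"linear": [0,0,0],"twist": 0}]'

```text
time: 2.78
ee_pos: [497.5, 133.9, 131.7]
ee_rot: [-180.0, -0.0, 75.8]
force: [-0.7, -0.1, -0.4]
opening: 69.8
gripper_force: 0.0
```

```bash
python3 go.py 500 134.5 31 75.8
```

```text
t 2.78 pos [497.5 133.9 131.7] rpy [-180.    -0.    75.8] open 69.8 F 0.0 force [-0.7 -0.1 -0.4]
tool shift m [0.0012 0.0023 0.1007] twist -0.001
```

carry_out --targets '[{"linear": [0.001,0.002,0.02],"twist": 0},{"linear": [0,0,0.02],"twist": 0},{"linear": [0,0,0.02],"twist": 0},{"linear": [0,0,0.02],"twist": 0},{"linear": [0,0,0.02],"twist": 0},{"linear": [0,0,0],"twist": 0},{"linear": [0,0,0],"twist": 0}]'

```text
time: 3.37
ee_pos: [499.6, 134.9, 32.0]
ee_rot: [-180.0, -0.0, 75.9]
force: [-0.1, 0.9, 0.4]
opening: 69.9
gripper_force: 0.0
```

carry_out --targets '[{"linear": [0,0,0],"twist": 0},{"linear": [0,0,0],"twist": 0},{"linear": [0,0,0],"twist": 0},{"linear": [0,0,0],"twist": 0},{"linear": [0,0,0],"twist": 0},{"linear": [0,0,0],"twist": 0},{"linear": [0,0,0],"twist": 0},{"linear": [0,0,0],"twist": 0},{"linear": [0,0,0],"twist": 0},{"linear": [0,0,0],"twist": 0}]' --hand 0.02 --newtons 25

```text
time: 4.2
ee_pos: [500.4, 134.1, 32.5]
ee_rot: [179.9, -0.1, 75.8]
force: [-0.4, 0.4, 7.7]
opening: 28.6
gripper_force: 25.0
```

```bash
python3 go.py 470.1 312.9 36 75.8
```

```text
t 4.20 pos [500.4 134.1  32.5] rpy [ 1.799e+02 -1.000e-01  7.580e+01] open 28.6 F 25.0 force [-0.4  0.4  7.7]
tool shift m [ 0.1658 -0.0732 -0.0035] twist -0.0
```

carry_out --targets '[{"linear": [0,0,-0.01],"twist": 0},{"linear": [0,0,-0.02],"twist": 0},{"linear": [0,0,-0.02],"twist": 0},{"linear": [0,0,-0.02],"twist": 0},{"linear": [0.02,-0.01,-0.01],"twist": 0},{"linear": [0.03,-0.014,0],"twist": 0},{"linear": [0.03,-0.014,0],"twist": 0},{"linear": [0.03,-0.014,0],"twist": 0},{"linear": [0.03,-0.014,0],"twist": 0},{"linear": [0.026,-0.007,0],"twist": 0},{"linear": [0,0,0],"twist": 0},{"linear": [0,0,0],"twist": 0}]'

```text
time: 5.2
ee_pos: [469.3, 313.9, 111.9]
ee_rot: [180.0, -0.0, 75.9]
force: [-0.4, -0.7, 0.3]
opening: 28.7
gripper_force: 25.1
```

```bash
python3 go.py 470.1 312.9 37 75.8; python3 - <<'E'
from plant import *
from h import *
np.set_printoptions(precision=1,suppress=True)
S=read_camera("side");T=read_camera("top")
s=S["frame"];t=T["frame"]
e=get_obs()["ee_pos"]; u,v=proj(S,e).round().astype(int); a,b=proj(T,e).round().astype(int); print((u,v),(a,b))
o=np.zeros((400,800,3),np.uint8)
def crop(im,u,v): return cv2.resize(im[max(v-50,0):v+50,max(u-50,0):u+50],(400,400),interpolation=cv2.INTER_CUBIC)
u=min(u,590);v=min(max(v+15,50),350)
o[:,:400]=crop(s,u,v); o[:,400:]=crop(t,a,b); print(u,v)
cv2.imwrite("pics/c3.png",o)
E
```

```text
t 5.20 pos [469.3 313.9 111.9] rpy [180.   -0.   75.9] open 28.7 F 25.1 force [-0.4 -0.7  0.3]
tool shift m [-0.0008  0.0011  0.0749] twist 0.002
(np.int64(310), np.int64(284)) (np.int64(167), np.int64(208))
310 299
```

View pics/c3.png

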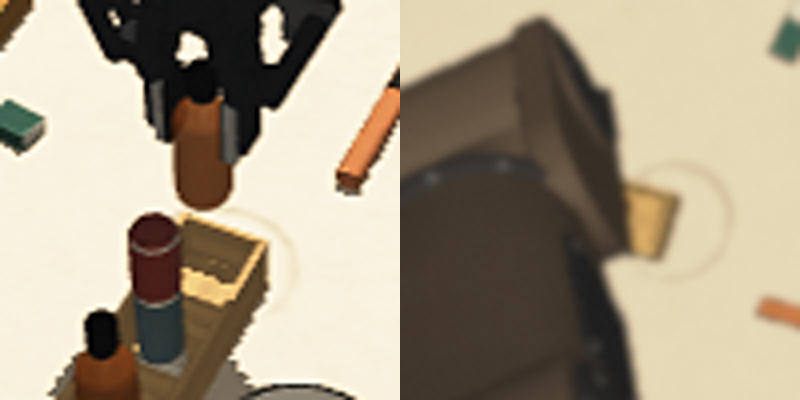

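The bottle hangs upright in the fingers, with its foot ellipse centre at about (203,193) in the left crop. The empty cell is below it, with rim corners (180,215) and (268,243).

```bash
python3 - <<'E'
from plant import *
from h import *
np.set_printoptions(precision=1,suppress=True)
S=read_camera("side")
c=lambda u,v:((u+.5)/4-.5+260,(v+.5)/4-.5+249)
print(plane(S,*c(203,194),80),plane(S,*c(203,63),158)); a=plane(S,*c(180,215),32);b=plane(S,*c(268,243),32); print(a,b)
n=np.array([-.245,-.9695,0]); print("cell from far wall",(a+b)/2-n*25)
E
python3 go.py 470.1 312.9 60 75.8
```

```text
[470.1 314.9  80. ] [469.  308.7 158. ]
[490.4 285.3  32. ] [441.5 296.3  32. ]
cell from far wall [472.1 315.1  32. ]
t 5.35 pos [469.7 312.  111.7] rpy [-180.     0.    75.7] open 28.9 F 25.1 force [ 0.4 -0.2 -0.4]
tool shift m [0.0009 0.0001 0.0517] twist -0.001
```

carry_out --targets '[{"linear": [0.002,0.001,0.012],"twist": 0},{"linear": [0,0,0.014],"twist": 0},{"linear": [0,0,0.014],"twist": 0},{"linear": [0,0,0.012],"twist": 0},{"linear": [0,0,0.01],"twist": 0},{"linear": [0,0,0.008],"twist": 0},{"linear": [0,0,0.004],"twist": 0},{"linear": [0,0,0],"twist": 0},{"linear": [0,0,0],"twist": 0},{"linear": [0,0,0],"twist": 0}]'

```text
time: 6.18
ee_pos: [471.3, 314.5, 37.4]
ee_rot: [180.0, -0.0, 75.8]
force: [-0.7, 0.1, -1.8]
opening: 28.3
gripper_force: 24.9
```

```bash
python3 go.py 471 314 37 75.8
```

```text
t 6.18 pos [471.3 314.5  37.4] rpy [180.   -0.   75.8] open 28.3 F 24.9 force [-0.7  0.1 -1.8]
tool shift m [-0.0006 -0.0002  0.0004] twist -0.0
```

Near the floor with no contact, so I'll release, then rise.

carry_out --targets '[{"linear": [0,0,0],"twist": 0},{"linear": [0,0,0],"twist": 0},{"linear": [0,0,0],"twist": 0},{"linear": [0,0,0],"twist": 0},{"linear": [0,0,0],"twist": 0},{"linear": [0,0,0],"twist": 0},{"linear": [0,0,0],"twist": 0},{"linear": [0,0,0],"twist": 0}]' --hand 0.06

```text
time: 6.85
ee_pos: [471.2, 314.6, 37.3]
ee_rot: [-180.0, -0.0, 75.8]
force: [0.6, 0.0, 0.7]
opening: 60.0
gripper_force: 0.0
```

carry_out --targets '[{"linear": [0,0,-0.01],"twist": 0},{"linear": [0,0,-0.02],"twist": 0},{"linear": [0,0,-0.03],"twist": 0},{"linear": [0,0,-0.03],"twist": 0},{"linear": [0,0,-0.03],"twist": 0},{"linear": [0,0,-0.02],"twist": 0.11},{"linear": [0,0,0],"twist": 0.125},{"linear": [0,0,0],"twist": 0.125},{"linear": [0,0,0],"twist": 0.125},{"linear": [0,0,0],"twist": 0.125},{"linear": [0,0,0],"twist": 0.125},{"linear": [0,0,0],"twist": 0.125}]' --hand 0.08

```text
time: 7.85
ee_pos: [471.1, 314.5, 178.1]
ee_rot: [-180.0, -0.0, 26.2]
force: [1.6, -0.2, 0.1]
opening: 80.3
gripper_force: 0.0
```

```bash
python3 go.py 523 5 120 5
```

```text
t 7.85 pos [471.1 314.5 178.1] rpy [-180.    -0.    26.2] open 80.3 F 0.0 force [ 1.6 -0.2  0.1]
tool shift m [-0.0899  0.3007  0.0581] twist 0.369
```

carry_out --targets '[{"linear": [0,0,0],"twist": 0.12},{"linear": [0,0,0],"twist": 0.12},{"linear": [0,0,0],"twist": 0.115},{"linear": [0.003,0.036,0],"twist": 0},{"linear": [0.003,0.036,0],"twist": 0},{"linear": [0.003,0.036,0],"twist": 0},{"linear": [0.003,0.036,0],"twist": 0},{"linear": [0.003,0.036,0],"twist": 0},{"linear": [0.003,0.036,0],"twist": 0},{"linear": [0.003,0.036,0],"twist": 0},{"linear": [0.003,0.036,0],"twist": 0},{"linear": [0.001,0.024,0],"twist": 0}]'

```text
time: 8.85
ee_pos: [530.0, 4.3, 178.1]
ee_rot: [180.0, -0.1, 6.1]
force: [0.7, -0.3, -0.3]
opening: 79.9
gripper_force: 0.0
```

```bash
python3 go.py 523 5 60 5.1; python3 - <<'E'
from plant import *
from h import *
S=read_camera("side"); s=S["frame"]
o=np.zeros((400,800,3),np.uint8)
o[:,:400]=cv2.resize(s[260:360,255:355],(400,400),interpolation=cv2.INTER_CUBIC)
o[:,400:]=cv2.resize(s[170:270,265:365],(400,400),interpolation=cv2.INTER_CUBIC)
cv2.imwrite("pics/c4.png",o)
E
```

```text
t 8.85 pos [530.    4.3 178.1] rpy [ 1.8e+02 -1.0e-01  6.1e+00] open 79.9 F 0.0 force [ 0.7 -0.3 -0.3]
tool shift m [-0.0069 -0.0015  0.1181] twist 0.018
```

View pics/c4.png

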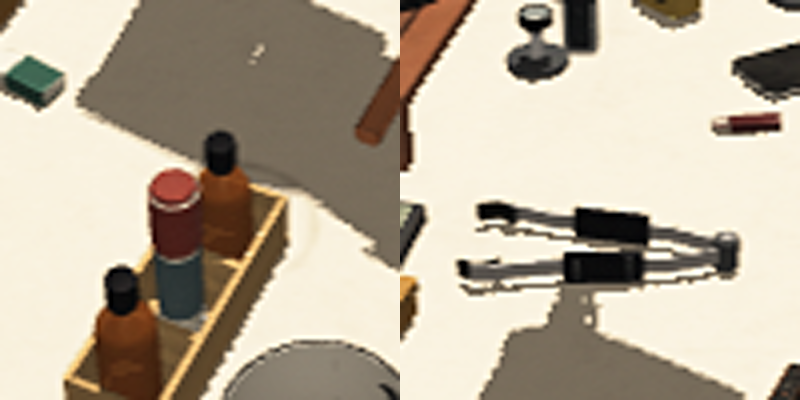

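The bottle stands upright in the end cell, with its cap at (220,150) in the left crop. The tongs are clear in the right crop: near panel centre (603,268), far panel centre (613,225), hinge (729,252).

```bash
python3 - <<'E'
from plant import *
from h import *
np.set_printoptions(precision=1,suppress=True)
S=read_camera("side")
c=lambda u,v:((u-399.5)/4-.5+265,(v+.5)/4-.5+170)
for n,p,z in(("L face",(603,269),12),("L top near l",(565,255),24),("L top near r",(641,253),24),("R top l",(576,208),24),("R top r",(648,213),24),("hinge",(728,252),12),("Ltip",(464,274),12),("Rtip far",(482,212),12)): print(n,plane(S,*c(*p),z))
h=cv2.cvtColor(S["frame"],cv2.COLOR_BGR2HSV)
E
python3 go.py 523 5 60 5.1
```

```text
L face [520.2  28.   12. ]
L top near l [545.2  32.6  24. ]
L top near r [494.9  21.9  24. ]
R top l [550.1 -24.2  24. ]
R top r [498.6 -26.2  24. ]
hinge [439.   -5.5  12. ]
Ltip [612.3  49.2  12. ]
Rtip far [620.3 -25.4  12. ]
t 8.95 pos [530.1   4.  178. ] rpy [180.  -0.   6.] open 80.0 F 0.0 force [-0.9 -0.3 -0.5]
tool shift m [-0.007  -0.0018  0.118 ] twist 0.015
```

carry_out --targets '[{"linear": [-0.007,-0.001,0.03],"twist": 0.015},{"linear": [0,0,0.03],"twist": 0},{"linear": [0,0,0.03],"twist": 0},{"linear": [0,0,0.03],"twist": 0},{"linear": [0,0,0.02],"twist": 0},{"linear": [0,0,0.015],"twist": 0},{"linear": [0,0,0.015],"twist": 0},{"linear": [0,0,0.005],"twist": 0},{"linear": [0,0,0],"twist": 0},{"linear": [0,0,0],"twist": 0}]'

```text
time: 9.78
ee_pos: [522.7, 7.7, 2.9]
ee_rot: [-180.0, -0.0, 5.3]
force: [0.0, 0.6, 0.8]
opening: 79.8
gripper_force: 0.0
```

```bash
python3 go.py 523 3.5 1 5.1
```

```text
t 9.78 pos [522.7   7.7   2.9] rpy [-180.    -0.     5.3] open 79.8 F 0.0 force [0.  0.6 0.8]
tool shift m [-0.0001  0.0042  0.0019] twist 0.004
```

carry_out --targets '[{"linear": [0,0.004,0.002],"twist": 0},{"linear": [0,0,0],"twist": 0}]'

```text
time: 9.95
ee_pos: [523.4, 3.0, 1.0]
ee_rot: [180.0, -0.1, 5.3]
force: [-0.9, -0.1, 0.7]
opening: 79.9
gripper_force: 0.0
```

carry_out --targets '[{"linear": [0,0,0],"twist": 0},{"linear": [0,0,0],"twist": 0},{"linear": [0,0,0],"twist": 0},{"linear": [0,0,0],"twist": 0},{"linear": [0,0,0],"twist": 0},{"linear": [0,0,0],"twist": 0},{"linear": [0,0,0],"twist": 0},{"linear": [0,0,0],"twist": 0}]' --hand 0.05 --newtons 20

```text
time: 10.62
ee_pos: [523.4, 3.3, 1.1]
ee_rot: [180.0, -0.1, 5.3]
force: [0.0, -0.4, 8.4]
opening: 50.0
gripper_force: 5.9
```

carry_out --targets '[{"linear": [0,0,-0.005],"twist": 0},{"linear": [0,0,-0.01],"twist": 0},{"linear": [0,0,-0.015],"twist": 0},{"linear": [0,0,-0.015],"twist": 0},{"linear": [0,0,-0.015],"twist": 0},{"linear": [0,0,-0.02],"twist": 0},{"linear": [0,0,-0.02],"twist": 0},{"linear": [0,0,-0.01],"twist": 0},{"linear": [0,0,0],"twist": 0},{"linear": [0,0,0],"twist": 0}]'

```text
time: 11.45
ee_pos: [522.9, 3.3, 110.5]
ee_rot: [180.0, -0.1, 5.3]
force: [-0.2, 0.0, -1.3]
opening: 49.9
gripper_force: 3.3
```

```bash
python3 go.py 500 -268 110 5.1; python3 - <<'E'
from plant import *
from h import *
S=read_camera("side"); s=S["frame"];T=read_camera("top");t=T["frame"]
print(proj(S,get_obs()["ee_pos"]),proj(T,get_obs()["ee_pos"]))
o=np.zeros((400,800,3),np.uint8)
o[:,:400]=cv2.resize(s[130:230,260:360],(400,400),interpolation=cv2.INTER_CUBIC)
o[:,400:]=cv2.resize(t[145:245,240:340],(400,400),interpolation=cv2.INTER_CUBIC)
cv2.imwrite("pics/c5.png",o)
E
```

```text
t 11.45 pos [522.9   3.3 110.5] rpy [ 1.8e+02 -1.0e-01  5.3e+00] open 49.9 F 3.3 force [-0.2  0.  -1.3]
tool shift m [-0.0479  0.2681  0.0005] twist 0.004
[315.50564566 201.47597301] [281.58478773 191.62956663]
```

View pics/c5.png

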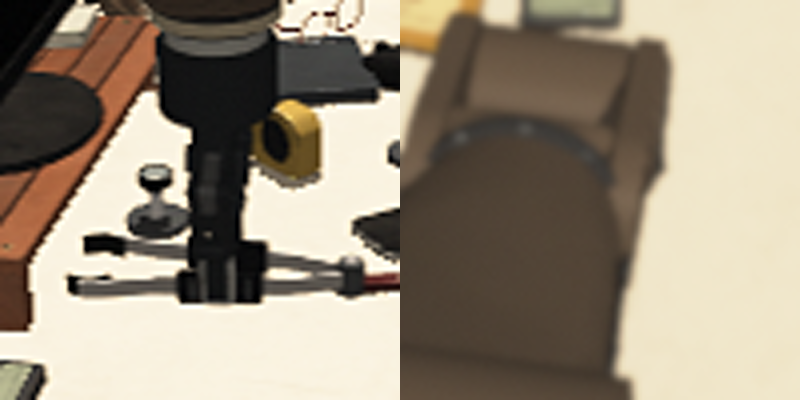

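The tongs are held level in the fingers. In the left crop the near tip is at (75,285), the far tip at (98,243), the hinge at (350,275) and the lens on its stand at (155,178).

```bash
python3 - <<'E'
from plant import *
from h import *
np.set_printoptions(precision=1,suppress=True)
S=read_camera("side")
c=lambda u,v:((u+.5)/4-.5+260,(v+.5)/4-.5+130)
def yp(u,v,y):
    o,d=ray(S,*c(u,v)); return o+d*(y-o[1])/d[1]
for n,p,y in(("Ltip end",(67,285),40),("Ltip other end",(98,285),40),("Rtip end",(84,243),-18),("Rtip oth",(126,243),-18),("hinge",(350,275),-5)): print(n,yp(*p,y))
for n,p in(("panel L top l",(180,272)),("panel L bot l",(180,301)),("L bot r",(262,301)),("L top r",(262,272))): print(n,yp(*p,31))
print("lens",plane(S,*c(155,175),47))
E
```

```text
Ltip end [618.   40.  123.8]
Ltip other end [597.1  40.  125.8]
Rtip end [623.4 -18.  122.5]
Rtip oth [593.7 -18.  125.1]
hinge [439.6  -5.  121.8]
panel L top l [544.6  31.  135.2]
panel L bot l [545.5  31.  113.3]
L bot r [491.5  31.  118.6]
L top r [491.2  31.  140.1]
lens [ 639.6 -272.4   47. ]
```

carry_out --targets '[{"linear": [0,0.01,0],"twist": 0},{"linear": [0.001,0.025,0],"twist": 0},{"linear": [0.001,0.028,0],"twist": 0},{"linear": [0.001,0.03,0],"twist": 0},{"linear": [0.001,0.03,0],"twist": 0},{"linear": [0.001,0.03,0],"twist": 0},{"linear": [0,0.03,0],"twist": 0},{"linear": [0,0.03,0],"twist": 0},{"linear": [0,0.028,0],"twist": 0},{"linear": [0,0.025,0],"twist": 0},{"linear": [0,0.018,0],"twist": 0},{"linear": [0,0,0],"twist": 0}]'

```text
time: 12.6
ee_pos: [554.0, -282.6, 109.4]
ee_rot: [180.0, 0.0, 5.2]
force: [-1.0, -0.2, -1.1]
opening: 49.9
gripper_force: 3.3
```

```bash
python3 go.py 554.4 -278.9 60 5.3; python3 - <<'E'
from plant import *
from h import *
S=read_camera("side"); s=S["frame"];T=read_camera("top");t=T["frame"]
o=np.zeros((400,800,3),np.uint8)
o[:,:400]=cv2.resize(s[110:210,250:350],(400,400),interpolation=cv2.INTER_CUBIC)
o[:,400:]=cv2.resize(t[130:210,335:415],(400,400),interpolation=cv2.INTER_CUBIC)
cv2.imwrite("pics/c6.png",o)
E
```

```text
t 12.60 pos [ 554.  -282.6  109.4] rpy [180.    0.    5.2] open 49.9 F 3.3 force [-1.  -0.2 -1.1]
tool shift m [ 0.0007 -0.0036  0.0494] twist -0.002
```

View pics/c6.png

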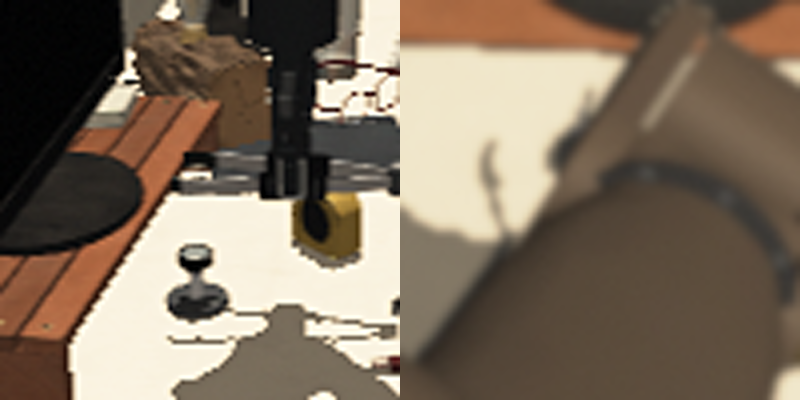

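The side crop shows the tongs above the stand, with tips around (190,160)–(185,185) and the lens top at (196,252). In the top crop the left tip is at about (487,162), a thin piece shows at (588,100), and the arm hides the rest.

```bash
python3 - <<'E'
from plant import *
from h import *
np.set_printoptions(precision=1,suppress=True)
S=read_camera("side");T=read_camera("top")
c=lambda u,v:((u-399.5)/5-.5+335,(v+.5)/5-.5+130)
for p in((487,162),(492,140),(485,185),(588,100)): print("top",p,plane(T,*c(*p),121))
o=get_obs(); e=o["ee_pos"]; a=np.radians(o["ee_rot"][2]); x=np.array([np.cos(a),np.sin(a),0]);y=np.array([-x[1],x[0],0])
m=e+85*x+[0,0,11.5]
for n,p in(("mouth",m),("L",m+30.5*y),("R",m-30.5*y),("Rend",m-30.5*y+14*x),("Lens",np.array([639,-271,50.]))):
    q=proj(T,p);r=proj(S,p); print(n,p,"topcrop",(q-[335,130])*5+[400,0],"sidecrop",(r-[250,110])*4)
sc=lambda u,v:((u+.5)/4-.5+250,(v+.5)/4-.5+110)
print("lens top", plane(S,*sc(196,252),50))
E
```

```text
top (487, 162) [ 608.  -189.9  121. ]
top (492, 140) [ 620.6 -192.6  121. ]
top (485, 185) [ 594.9 -188.8  121. ]
top (588, 100) [ 644.8 -246.2  121. ]
mouth [ 638.6 -270.2  121.4] topcrop [629.2 109.7] sidecrop [189.8 173.9]
L [ 635.7 -239.9  121.4] topcrop [574.9 113.4] sidecrop [184.2 189.1]
R [ 641.4 -300.6  121.4] topcrop [683.3 106. ] sidecrop [195.2 159.3]
Rend [ 655.3 -299.3  121.4] topcrop [680.8  81.7] sidecrop [178.7 159. ]
Lens [ 639. -271.   50.] topcrop [611.3 139.7] sidecrop [193.6 251.1]
lens top [ 638.5 -272.3   50. ]
```

The piece at (588,100) is the left tip's front, and (487,162) is its shadow. The predicted mouth (638.6,-270.2) is within 2 mm of the lens (638.7,-271.5). I'll descend around the lens.

carry_out --targets '[{"linear": [0,0.001,0.01],"twist": 0},{"linear": [0,0,0.012],"twist": 0},{"linear": [0,0,0.012],"twist": 0},{"linear": [0,0,0.012],"twist": 0},{"linear": [0,0,0.01],"twist": 0},{"linear": [0,0,0.01],"twist": 0},{"linear": [0,0,0.008],"twist": 0},{"linear": [0,0,0.002],"twist": 0},{"linear": [0,0,0],"twist": 0},{"linear": [0,0,0],"twist": 0},{"linear": [0,0,0],"twist": 0}]'

```text
time: 13.72
ee_pos: [554.6, -280.1, 34.8]
ee_rot: [180.0, -0.0, 5.3]
force: [0.6, -0.1, -1.0]
opening: 50.1
gripper_force: 3.3
```

```bash
python3 go.py 554.2 -279.5 33 5.3; python3 - <<'E'
from plant import *
from h import *
S=read_camera("side"); s=S["frame"]
o=get_obs(); e=o["ee_pos"]; a=np.radians(o["ee_rot"][2]); x=np.array([np.cos(a),np.sin(a),0]);y=np.array([-x[1],x[0],0])
m=e+85*x+[0,0,11.5]
for n,p in(("mouth",m),("L",m+30.5*y),("R",m-30.5*y)): print(n,p.round(1),((proj(S,p)-[265,145])*8).round())
cv2.imwrite("pics/c7.png",cv2.resize(s[145:205,265:345],None,fx=8,fy=8,interpolation=cv2.INTER_CUBIC))
E
```

```text
t 13.72 pos [ 554.6 -280.1   34.8] rpy [180.   -0.    5.3] open 50.1 F 3.3 force [ 0.6 -0.1 -1. ]
tool shift m [-0.0003 -0.0007  0.0018] twist 0.0
mouth [ 639.2 -272.3   46.4] [268. 229.]
L [ 636.4 -241.9   46.4] [257. 261.]
R [ 642.  -302.7   46.4] [278. 197.]
```

View pics/c7.png

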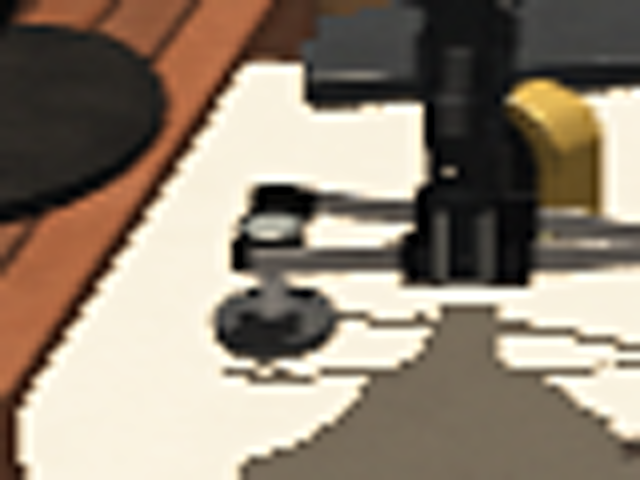

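The lens top at (270,226) lies between the near tip (250,255) and the far tip (280,197), at the right height, so I'll close gently.

carry_out --targets '[{"linear": [0,-0.0007,0],"twist": 0},{"linear": [0,0,0],"twist": 0},{"linear": [0,0,0],"twist": 0},{"linear": [0,0,0],"twist": 0}]' --hand 0.042

```text
time: 14.1
ee_pos: [554.3, -279.3, 34.4]
ee_rot: [180.0, -0.0, 5.3]
force: [-0.1, 0.6, -1.1]
opening: 41.7
gripper_force: 4.0
```

carry_out --targets '[{"linear": [0,0,0],"twist": 0},{"linear": [0,0,0],"twist": 0},{"linear": [0,0,0],"twist": 0},{"linear": [0,0,0],"twist": 0}]' --hand 0.037

```text
time: 14.43
ee_pos: [554.2, -279.2, 34.3]
ee_rot: [-180.0, 0.0, 5.3]
force: [-0.2, 0.7, -0.9]
opening: 37.1
gripper_force: 5.1
```

carry_out --targets '[{"linear": [0,0,0],"twist": 0},{"linear": [0,0,0],"twist": 0},{"linear": [0,0,0],"twist": 0},{"linear": [0,0,0],"twist": 0},{"linear": [0,0,0],"twist": 0},{"linear": [0,0,0],"twist": 0}]' --hand 0.028

```text
time: 14.93
ee_pos: [554.2, -279.3, 34.3]
ee_rot: [-180.0, -0.0, 5.3]
force: [0.1, 1.6, -0.1]
opening: 35.5
gripper_force: 20.8
```

```bash
python3 go.py 554.2 -279.5 150 5.3; python3 - <<'E'
from plant import *
from h import *
s=read_camera("side")["frame"]
cv2.imwrite("pics/c8.png",cv2.resize(s[145:205,265:345],None,fx=8,fy=8,interpolation=cv2.INTER_CUBIC))
E
```

```text
t 14.93 pos [ 554.2 -279.3   34.3] rpy [-180.    -0.     5.3] open 35.5 F 20.8 force [ 0.1  1.6 -0.1]
tool shift m [-1.000e-04  2.000e-04 -1.157e-01] twist 0.0
```

View pics/c8.png

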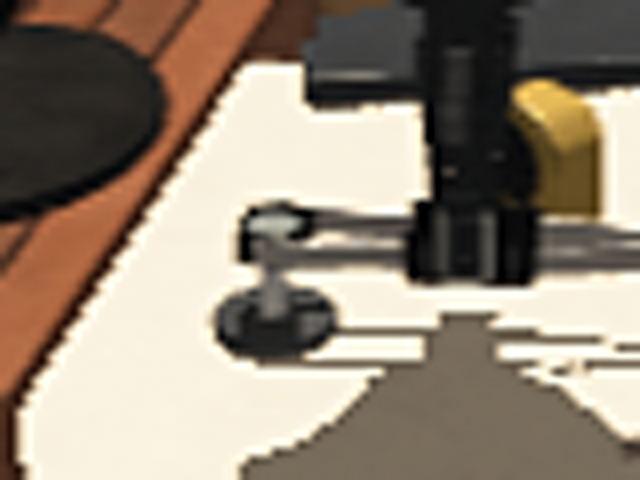

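It closed at 35.5 mm, which matches "closed on the lens", and the lens top at (270,222) sits between the tips. I'll lift smoothly.

carry_out --targets '[{"linear": [0,0,-0.003],"twist": 0},{"linear": [0,0,-0.005],"twist": 0},{"linear": [0,0,-0.008],"twist": 0},{"linear": [0,0,-0.011],"twist": 0},{"linear": [0,0,-0.014],"twist": 0},{"linear": [0,0,-0.015],"twist": 0},{"linear": [0,0,-0.015],"twist": 0},{"linear": [0,0,-0.015],"twist": 0},{"linear": [0,0,-0.014],"twist": 0},{"linear": [0,0,-0.012],"twist": 0},{"linear": [0,0,-0.008],"twist": 0},{"linear": [0,0,-0.005],"twist": 0}]'

```text
time: 15.98
ee_pos: [554.4, -279.4, 160.8]
ee_rot: [179.9, -0.1, 5.3]
force: [0.0, 0.7, -1.1]
opening: 35.7
gripper_force: 20.8
```

carry_out --targets '[{"linear": [0,0,0],"twist": 0},{"linear": [0,0,0],"twist": 0},{"linear": [0,0,0],"twist": 0},{"linear": [0,0,0],"twist": 0},{"linear": [0,0,0],"twist": 0},{"linear": [0,0,0],"twist": 0},{"linear": [0,0,0],"twist": 0},{"linear": [0,0,0],"twist": 0}]'

```text
time: 16.65
ee_pos: [554.2, -279.3, 159.1]
ee_rot: [-180.0, 0.0, 5.3]
force: [-0.3, 0.4, -1.1]
opening: 35.6
gripper_force: 20.8
```

```bash
python3 - <<'E'
from plant import *
from h import *
S=read_camera("side");s=S["frame"]
print(proj(S,[639,-271,175])) 
cv2.imwrite("pics/c9.png",cv2.resize(s[105:205,255:355],None,fx=5,fy=5,interpolation=cv2.INTER_CUBIC))
E
```

```text
[296.55911518 138.05117611]
```

View pics/c9.png

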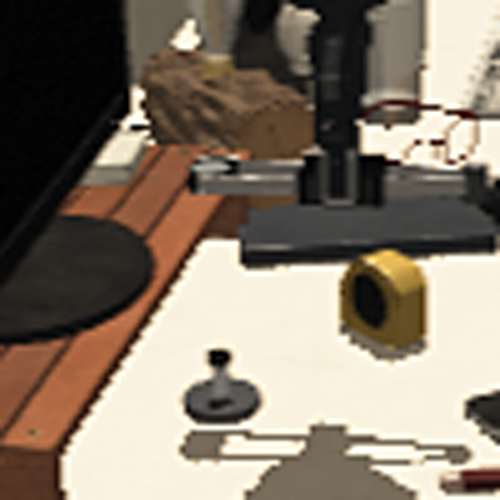

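The stand at (220,380) is bare. The lens sits in the tong tips at (215,165), and its shadow shows as a solid disc at (205,443). It is about 125 mm above the stand top and still, so I'm handing in.

```bash
python3 -c "
from plant import *
print(finish_job())"
```

```text
the job is handed in; nothing more can be done
None
```

I handed the job in at about 17 s: the bottle stands upright in the empty cell, and the tongs hold the lens still about 125 mm above its stand. The hand-in returned no verdict.

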